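Count out a charge of milling balls on the counting board

TASK

Count out a charge of seven milling balls: tip the counting board (pressing down the thumb tab at either end tips it) so that the steel balls run out of the channel and every one of the seven pockets holds one, rocking it to and fro as often as needed; then tip all the spare balls back into the channel and let the board down level on the bench. The balls are clean, so do not touch them or spill any, and leave the jar, the spare lid and the bottle where they are.

Things in the scene. Friction and masses are not known exactly. Their poses are not given: they have to be found in the camera images.
- board: White plastic counting board, 0.8 kg empty, loose on the bench. Origin under its middle at bench height; x along its length, channel at the -x end, z up. Tray inside: x -88..88, y -75..75 mm (far corners cut off at 45 degrees by 25 mm), rim 5 mm thick, its top 55 mm above the bench. Flat white field 40 mm above the bench at x > -40 mm, with 7 pockets. Level on 2 rubber runners, x = -33 and +33 mm.
- channel (a point): Middle of the channel floor (board x -64 mm, 38 mm above the bench). The channel is the grey floor at x -88..-40 mm, as wide as the tray, sloping 5 degrees down from the field to the end rim; balls leave it only when the far end is more than about 6 degrees down. On the flat field they roll from about 1 degree.
- tab_channel (a point): Point to press on the flat thumb tab at the channel end: on its top face, 31 mm above the bench, board x -118, y 0 mm. The tab is 80 mm wide, 10 mm thick and reaches from the rim (x -93) to x -140 mm. Works like tab_far.
- tab_far (a point): Point to press on the like thumb tab at the other end, board x +118, y 0 mm. Pushed down (about 12 N while the balls lie at the other end, else less), the board tips about the nearer runner's edge (x 38): this point sinks 1.4 mm per degree, until at 12 degrees the tab's end meets the bench, a hard stop. A broad tip bears on its rim-side edge, so it travels less. Let up slowly, the board sinks back level by itself.
- pocket0 (a point): Centre of a ball seated in pocket 0 (board x -20, y -24 mm, 5 mm below the field's surface). Round pocket 21.5 mm across, 15 mm deep, takes one ball, which then stands 5 mm proud.
- pocket1 (a point): The same for pocket 1 (board x -20, y 24 mm).
- pocket2 (a point): The same for pocket 2 (board x 12, y -48 mm).
- pocket3 (a point): The same for pocket 3 (board x 12, y 0 mm).
- pocket4 (a point): The same for pocket 4 (board x 12, y 48 mm).
- pocket5 (a point): The same for pocket 5 (board x 44, y -24 mm).
- pocket6 (a point): The same for pocket 6 (board x 44, y 24 mm).
- ball0: Bright steel milling ball, 20 mm across, 33 g, one of ten alike that start in the channel; origin at its centre (10 mm above the field when rolling on it). It may come to rest behind the head of a ball in a pocket while the board is tipped; a quick jog of the tab, or tipping to and fro again, sets it rolling.
- ball1: Another of the ten steel balls; origin at its centre.
- ball2: Another of the ten steel balls; origin at its centre.
- ball3: Another of the ten steel balls; origin at its centre.
- ball4: Another of the ten steel balls; origin at its centre.
- ball5: Another of the ten steel balls; origin at its centre.
- ball6: Another of the ten steel balls; origin at its centre.
- ball7: Another of the ten steel balls; origin at its centre.
- ball8: Another of the ten steel balls; origin at its centre.
- ball9: Another of the ten steel balls; origin at its centre.
- jar: Bystander: closed steel grinding jar, 84 mm across, 70 mm high; origin under its centre.
- reagent: Bystander: amber reagent bottle with a teal cap, 68 mm across, 150 mm high; origin under its centre.
- jar_lid: Bystander: spare steel jar lid lying flat, 86 mm across, 24 mm high with its knob; origin under its centre.

How it is judged:
By the outcome, as a careful person would: the job done as asked, in the order asked, and still so for the second after the job is handed in, with the robot touching nothing.
It also fails if it takes over 72 s, if anything falls off the work surface, if the arm or the gripper's body presses on something with over 40 N, if the wrist force passes 120 N, or if a joint passes its speed limit or range.

ROBOT

A 6-joint arm with a two-finger parallel gripper is mounted at the origin on the work surface. World frame = base frame: x ahead of the robot, y to its left, z up, the work surface at z = 0. Lengths are in m, angles in rad, forces in N, time in s.
With the tool pointing down it reaches from about 0.3 to 0.775 m from the base axis. Payload 14.6 kg.
Tool frame: the origin (TCP) lies on the mounting face of the last link; the fingertips stand 199 mm ahead of it and the grasp point (between the pads) lies 180 mm ahead of it; z points along the fingers, y is the line along which they close (so a half turn about z gives the same grasp; the last joint's range is limited). The gripper opens to 94 mm and grips with 3 to 60 N. Pads are 16 mm wide; open, the fingers measure 119 mm over their backs; the gripper's body (75 mm by 177 mm) begins 78 mm behind the grasp point.
Start: joints at [1.107, 0.3, 1.521, -0, 1.321, -0.067], TCP at [0.213, 0.507, 0.405] pointing down, gripper open.
Joint ranges: [-3.03, 3.03], [-0.79, 2.21], [0.23, 2.52], [-1.04, 4.18], [0, 3.07], [-2.55, 2.55]. Speed limits (rad/s): [2.22, 2.22, 2.57, 3.14, 3.14, 3.14].

INTERFACE

Orientations are given as [roll, pitch, yaw] about the fixed x, y, z axes, in that order (R = Rz(yaw) Ry(pitch) Rx(roll)).
In Python, from station import get_obs, camera, hand_in gives the robot as it stands.
- The arm moves only by the tool apply_moves, never from a script. Its argument "increments" is a list of rows, each an object of numbers: "tx", "ty", "tz": the shift along the tool's x, y, z as a fraction of full scale; "ax", "ay", "az": the turn, a rotation vector about the tool's x, y, z as a fraction of full scale. In form: [{"tx": .., "ty": .., "tz": .., "ax": .., "ay": .., "az": ..}, ...]. A call has 1 to 12 rows; each row shifts and turns the commanded pose from where the row before left it, along the tool's axes as they then stand; what a row does not reach is not made up. Full scale, the value 1, is 30 mm for a shift and 5 degrees for a turn. A row lasts 1/8 s, in which the tool goes at most 62.5 mm and 10.7 degrees, less where a joint would pass 70% of its speed; a pose out of reach is approached as far as the arm can. A call with a number of a shift or a turn outside -1 to 1 is refused whole. A call with a gripper value outside its range is refused whole. "jaw" is the closure, from 0 (fully open) to 1 (shut), set as the call begins (left out, the last holds). The fingers move at their own pace and stop on an object; "force" is the grip in N (left out, the last holds). Time passes only in rows, so rows that do not move let the fingers close. It gives the time, the measured TCP pose, the force, the opening and the grip force at its end, in the units of the state.
- get_obs(): the state, without advancing time (a new reading comes with each control period).
- camera(name): name is "scene" or "top" or "wrist"; returns a dict with "pixels" (400x640x3 uint8, red, green, blue), "camera_matrix" (3x3 intrinsics, pixels), "dist" ([k1, k2, p1, p2, k3] as OpenCV has them; the pictures are not rectified), "R" (3x3) and "t" (3): a world point X has camera coordinates R X + t; the wrist camera has in their place "T_tool_cam" (4x4, takes a point from camera to tool coordinates, whose origin is the TCP and whose axes are the flange's). Camera axes: x right, y down, z forward; pixel columns grow to the right and rows downward; lengths in m; the calibration is good to about 2 mm. A picture is of the moment at which its call begins: read the wrist's pose just before it. There is no depth.
- hand_in(): hands the job in; it is judged then, once.
The state is a dict: "time_s": time; "qpos": joint angles; "joint_vel": joint speeds; "tau": joint torques, N m; "ee_pos": TCP position; "eef_rot": TCP orientation; "force": force on the tool from outside, world axes, zero at the start; "moment": the same for the moment, N m; "grip_width": finger opening in m; "grip_force": force on a finger pad.
Only numpy, scipy, OpenCV 4.12 (cv2) and the standard library are available. Lean on these libraries where they do the work, as an engineer would, in place of code of your own. Each camera call takes 0.05 s, during which the arm holds its last target. There are 200 camera calls.

## Working session

There is one attempt and no reset: what is moved stays moved. The work goes in short steps, Python scripts to look and compute and a tool call to move; the robot and the scene stay as the last step left them, time stands still between calls to the robot, and variables do not carry over. Pictures are saved under pics/ and viewed, at most 10 in all, crops included, and the job is handed in when it is done.

Besides the shell and the picture viewer there is one more tool, called after ">>>" in YAML: its name, and indented under it one key for each argument. apply_moves: Moves the arm, as the interface text tells. Its arguments: {"type":"object","properties":{"increments":{"type":"array"},"jaw":{"type":"number"},"force":{"type":"number"}},"required":["increments"]}

```bash
mkdir -p pics; ls
python3 - <<'E'
from station import get_obs, camera
import cv2,numpy as np,pickle
o=get_obs();print(o)
d={}
for n in("top","scene"):
    c=camera(n);d[n]=c;cv2.imwrite(f"pics/{n}0.png",c["pixels"][...,::-1]);print(n,c["camera_matrix"],c["dist"],c["R"],c["t"])
pickle.dump(d,open("d.pkl","wb"))
E
```

```text
pics
{'time_s': 0.0, 'qpos': array([ 1.10743595e+00,  3.00487021e-01,  1.52154801e+00, -1.43430716e-05,
        1.32072140e+00, -6.65838555e-02]), 'joint_vel': array([ 0.00081477, -0.00121477, -0.00169715,  0.0005533 ,  0.00014522,
       -0.00044337]), 'tau': array([-1.33358819e-03, -5.31824470e+01, -3.52719426e+01,  7.06800004e-02,
        2.45752058e-02, -8.07385049e-05]), 'ee_pos': array([0.21253067, 0.50725166, 0.40409146]), 'eef_rot': array([-3.14043053e+00, -6.35696457e-05,  2.74481966e+00]), 'force': array([-0.81046053,  0.11377546,  0.51088616]), 'moment': array([ 0.03444807,  0.05325213, -0.07067659]), 'grip_force': 0.0, 'grip_width': 0.09380649074961797}
top [[435.93152492   0.         319.36188633]
 [  0.         435.93152492 209.56364269]
 [  0.           0.           1.        ]] [-0.01761347  0.          0.          0.          0.        ] [[ 0.01762578 -0.99975238 -0.01358349]
 [-0.99387158 -0.01603609 -0.10937148]
 [ 0.10912657  0.01542801 -0.99390813]] [-0.00350042  0.57982642  1.21824333]
scene [[461.31900195   0.         316.53567503]
 [  0.         461.31900195 188.56205674]
 [  0.           0.           1.        ]] [0.03656143 0.         0.         0.         0.        ] [[-5.14155252e-01  8.57697067e-01  3.45370697e-04]
 [ 7.21128710e-01  4.32505889e-01 -5.41213487e-01]
 [-4.64346595e-01 -2.78018700e-01 -8.40885154e-01]] [ 0.29058217 -0.38924159  1.43678583]
```

View pics/top0.png

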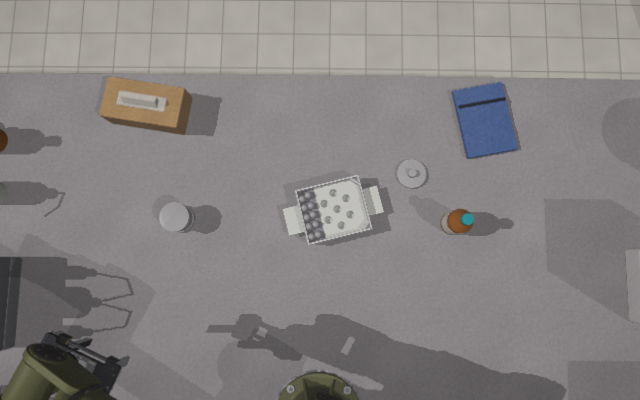

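View pics/scene0.png

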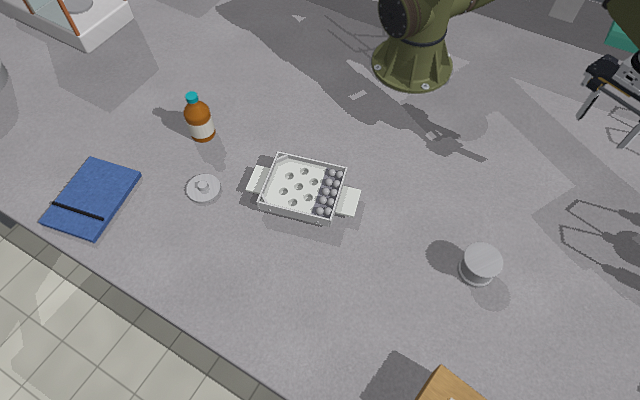

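The top view shows the board centred near px (334,210), with the channel and balls at the left end (+y) and the far tab at (374,200). The lid is at (412,173), the bottle at (458,222) and the jar at (176,217). The scene view agrees. I'll zoom in to fit the board pose.

Run:
```python
import pickle,cv2,numpy as np
d=pickle.load(open("d.pkl","rb"))
a=d["top"]["pixels"][165:255,275:395,::-1]; 
cv2.imwrite("pics/crop0.png",cv2.resize(a,None,fx=6.6,fy=6.6,interpolation=cv2.INTER_CUBIC))
```

```text
(no output)
```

View pics/crop0.png

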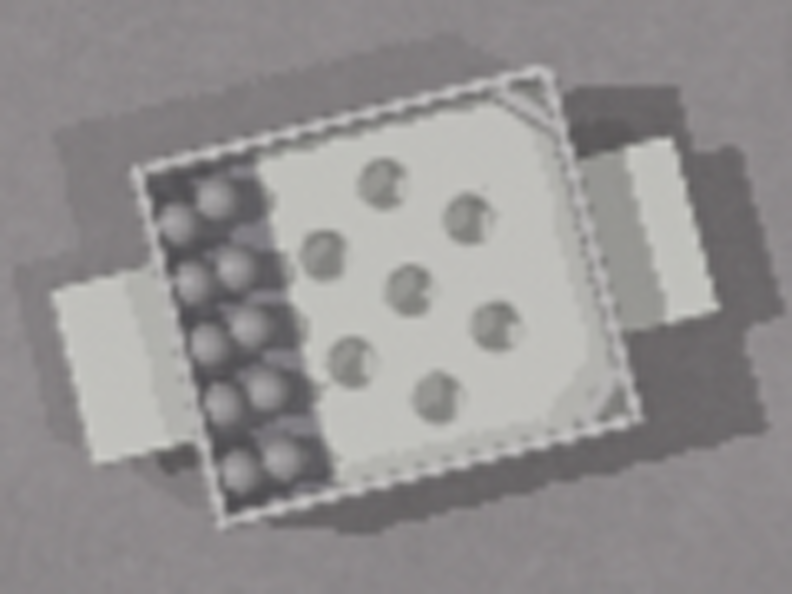

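The crop shows the rim corners at (135,170), (550,68), (640,420) and (222,525), and the tab ends at (672,137)/(717,308) and (52,292)/(97,465). All seven pockets are empty and ten balls are in the channel.

```bash
cat > h.py <<'E'
import numpy as np,cv2,pickle
from scipy.optimize import least_squares
from scipy.spatial.transform import Rotation as Ro
def proj(X,c):
    return cv2.projectPoints(np.array(X,float).reshape(-1,3),cv2.Rodrigues(c["R"])[0],c["t"],c["camera_matrix"],c["dist"])[0][:,0]
def b2w(P,p):
    P=np.array(P,float).reshape(-1,3)
    return np.c_[p[0]+np.cos(p[2])*P[:,0]-np.sin(p[2])*P[:,1], p[1]+np.sin(p[2])*P[:,0]+np.cos(p[2])*P[:,1],P[:,2]]
def togo(o,target,yaw):
    """shift in tool axes (units of 30 mm) and rotvec in tool axes (units of 5 deg) to fingertip target with tool down, given yaw"""
    R=Ro.from_euler('xyz',o["eef_rot"]); G=Ro.from_euler('xyz',[np.pi,0,yaw])
    rv=(R.inv()*G).as_rotvec()
    tcp=np.array(target)+[0,0,.199]
    return R.inv().apply(tcp-o["ee_pos"])/.03, np.degrees(rv)/5, R
def view(c,p,z=.04,k=1.8):
    """top picture of the board in board frame, x right, y up"""
    w=np.array([(-145,85),(145,85),(145,-85),(-145,-85)],float)
    src=proj(b2w(np.c_[w/1000,np.full(4,z)],p),c).astype(np.float32)
    dst=np.float32((w*[1,-1]+[145,85])*k)
    return cv2.warpPerspective(c["pixels"][...,::-1],cv2.getPerspectiveTransform(src,dst),(int(290*k),int(170*k)),flags=cv2.INTER_CUBIC)
E
python3 - <<'E'
from h import *
from station import get_obs
d=pickle.load(open("d.pkl","rb"));c=d["top"]
P=[(-93,80,55),(93,80,55),(93,-80,55),(-93,-80,55),(140,40,31),(140,-40,31),(-140,40,31),(-140,-40,31),(12,48,40),(12,0,40),(12,-48,40),(44,24,40),(-20,24,40)]
u=np.array([(135,170),(550,68),(640,420),(222,525),(672,137),(717,308),(52,292),(97,465),(383,183),(410,290),(437,397),(469,218),(324,254)])/6.6+[275,165]-.5
P=np.array(P)/1000
r=least_squares(lambda p:(proj(b2w(P,p),c)-u).ravel(),[.5,0,-1.5]);p=r.x
print(p,np.degrees(p[2]),np.sqrt(np.mean(r.fun**2)));np.save("p.npy",p)
print(proj(b2w(P[:8],p),d["scene"]).round())
o=get_obs()
for n,x in(("far",.118),("ch",-.118)):
    t=b2w([x,0,.031],p)[0];print(n,t,np.hypot(*t[:2]))
    for y in (p[2],p[2]+np.pi/2,p[2]+np.pi,p[2]-np.pi/2):
        s,a,R=togo(o,t,y);print(y,s.round(2),a.round(2))
print(R.as_matrix().round(3))
E
```

```text
[ 0.5795499  -0.03205857 -1.30807934] -74.94742561636713 0.44256301750746624
[[331. 219.]
 [255. 200.]
 [277. 149.]
 [347. 165.]
 [244. 188.]
 [255. 163.]
 [353. 215.]
 [361. 188.]]
far [ 0.61019512 -0.14600975  0.031     ] 0.6274208547537743
-1.3080793428991468 [-20.64 -14.95   5.82] [-1.000e-02 -1.000e-02 -2.556e+01]
0.2627169838957497 [-20.64 -14.95   5.82] [-1.000e-02  1.000e-02  2.844e+01]
1.8335133106906463 [-20.64 -14.95   5.82] [-1.000e-02  0.000e+00  1.044e+01]
-2.878875669694043 [-20.64 -14.95   5.82] [-0.01 -0.   -7.56]
ch [0.54890468 0.0818926  0.031     ] 0.5549799463042082
-1.3080793428991468 [-15.82  -8.74   5.81] [-1.000e-02 -1.000e-02 -2.556e+01]
0.2627169838957497 [-15.82  -8.74   5.81] [-1.000e-02  1.000e-02  2.844e+01]
1.8335133106906463 [-15.82  -8.74   5.81] [-1.000e-02  0.000e+00  1.044e+01]
-2.878875669694043 [-15.82  -8.74   5.81] [-0.01 -0.   -7.56]
[[-0.922  0.386 -0.   ]
 [ 0.386  0.922 -0.001]
 [ 0.    -0.001 -1.   ]]
```

>>> apply_moves:
  jaw: 1
  increments:
    - {"tx": -1,"ty": -0.72}
    - {"tx": -1,"ty": -0.72}
    - {"tx": -1,"ty": -0.72}
    - {"tx": -1,"ty": -0.72}
    - {"tx": -1,"ty": -0.72}
    - {"tx": -1,"ty": -0.72}
    - {"tx": -1,"ty": -0.72}
    - {"tx": -1,"ty": -0.72}
    - {"tx": -1,"ty": -0.72}
    - {"tx": -1,"ty": -0.72}
    - {"tx": -1,"ty": -0.72}
    - {"tx": -1,"ty": -0.72}

```text
schema error: expected keys tx, ty, tz, ax, ay, az
```

>>> apply_moves:
  increments:
    - {"tx": -0.96,"ty": -0.7}
    - {"tx": -0.96,"ty": -0.7}
    - {"tx": -0.96,"ty": -0.7}
    - {"tx": -0.96,"ty": -0.7}
    - {"tx": -0.96,"ty": -0.7}
    - {"tx": -0.96,"ty": -0.7}
    - {"tx": -0.96,"ty": -0.7}
    - {"tx": -0.96,"ty": -0.7}
    - {"tx": -0.96,"ty": -0.7}

```text
schema error: expected keys tx, ty, tz, ax, ay, az
```

>>> apply_moves:
  increments:
    - {"az": 0.95,"tz": 0.3}
    - {"az": 0.95,"tz": 0.4}
    - {"az": 0.95,"tz": 0.4}
    - {"az": 0.95,"tz": 0.4}
    - {"az": 0.95,"tz": 0.4}
    - {"az": 0.95,"tz": 0.4}
    - {"az": 0.95,"tz": 0.4}
    - {"az": 0.95,"tz": 0.4}
    - {"az": 0.95,"tz": 0.4}
    - {"az": 0.95,"tz": 0.4}
    - {"az": 0.94,"tz": 0.4}

```text
schema error: expected keys tx, ty, tz, ax, ay, az
```

Run:
```python
from h import *
from station import get_obs
o=get_obs();p=np.load("p.npy")
s,a,R=togo(o,b2w([.118,0,.031],p)[0],1.8335);print(o["time_s"],s.round(3),a.round(3),o["force"],o["grip_width"],o["qpos"])
```

```text
0.1 [-20.641 -14.955   5.819] [-1.1000e-02  4.0000e-03  1.0443e+01] [ 0.63604299 -0.13027559 -1.02141638] 0.09408715049997063 [ 1.10740325e+00  3.00391145e-01  1.52147541e+00 -3.21463021e-06
  1.32070186e+00 -6.65849417e-02]
```

>>> apply_moves:
  jaw: 1
  increments:
    - {"tx": -1,"ty": -0.72,"tz": 0,"ax": 0,"ay": 0,"az": 0}
    - {"tx": -1,"ty": -0.72,"tz": 0,"ax": 0,"ay": 0,"az": 0}
    - {"tx": -1,"ty": -0.72,"tz": 0,"ax": 0,"ay": 0,"az": 0}
    - {"tx": -1,"ty": -0.72,"tz": 0,"ax": 0,"ay": 0,"az": 0}
    - {"tx": -1,"ty": -0.72,"tz": 0,"ax": 0,"ay": 0,"az": 0}
    - {"tx": -1,"ty": -0.72,"tz": 0,"ax": 0,"ay": 0,"az": 0}
    - {"tx": -1,"ty": -0.72,"tz": 0,"ax": 0,"ay": 0,"az": 0}
    - {"tx": -1,"ty": -0.72,"tz": 0,"ax": 0,"ay": 0,"az": 0}
    - {"tx": -1,"ty": -0.72,"tz": 0,"ax": 0,"ay": 0,"az": 0}
    - {"tx": -1,"ty": -0.72,"tz": 0,"ax": 0,"ay": 0,"az": 0}
    - {"tx": -1,"ty": -0.72,"tz": 0,"ax": 0,"ay": 0,"az": 0}
    - {"tx": -1,"ty": -0.72,"tz": 0,"ax": 0,"ay": 0,"az": 0}

```text
time_s: 1.6
ee_pos: [0.4449, 0.1279, 0.4045]
eef_rot: [-3.141, -0.0, 2.745]
force: [-0.3, 0.3, 0.0]
grip_width: 0.001
grip_force: 0.0
```

>>> apply_moves:
  increments:
    - {"tx": -0.96,"ty": -0.7,"tz": 0,"ax": 0,"ay": 0,"az": 0}
    - {"tx": -0.96,"ty": -0.7,"tz": 0,"ax": 0,"ay": 0,"az": 0}
    - {"tx": -0.96,"ty": -0.7,"tz": 0,"ax": 0,"ay": 0,"az": 0}
    - {"tx": -0.96,"ty": -0.7,"tz": 0,"ax": 0,"ay": 0,"az": 0}
    - {"tx": -0.96,"ty": -0.7,"tz": 0,"ax": 0,"ay": 0,"az": 0}
    - {"tx": -0.96,"ty": -0.7,"tz": 0,"ax": 0,"ay": 0,"az": 0}
    - {"tx": -0.96,"ty": -0.7,"tz": 0,"ax": 0,"ay": 0,"az": 0}
    - {"tx": -0.96,"ty": -0.7,"tz": 0,"ax": 0,"ay": 0,"az": 0}
    - {"tx": -0.96,"ty": -0.7,"tz": 0,"ax": 0,"ay": 0,"az": 0}

```text
time_s: 2.72
ee_pos: [0.6109, -0.1465, 0.4042]
eef_rot: [-3.142, -0.001, 2.745]
force: [0.4, -0.1, -0.8]
grip_width: 0.0006
grip_force: 0.0
```

>>> apply_moves:
  increments:
    - {"tx": 0,"ty": 0,"tz": 0.3,"ax": 0,"ay": 0,"az": 0.95}
    - {"tx": 0,"ty": 0,"tz": 0.4,"ax": 0,"ay": 0,"az": 0.95}
    - {"tx": 0,"ty": 0,"tz": 0.4,"ax": 0,"ay": 0,"az": 0.95}
    - {"tx": 0,"ty": 0,"tz": 0.4,"ax": 0,"ay": 0,"az": 0.95}
    - {"tx": 0,"ty": 0,"tz": 0.4,"ax": 0,"ay": 0,"az": 0.95}
    - {"tx": 0,"ty": 0,"tz": 0.4,"ax": 0,"ay": 0,"az": 0.95}
    - {"tx": 0,"ty": 0,"tz": 0.4,"ax": 0,"ay": 0,"az": 0.95}
    - {"tx": 0,"ty": 0,"tz": 0.4,"ax": 0,"ay": 0,"az": 0.95}
    - {"tx": 0,"ty": 0,"tz": 0.4,"ax": 0,"ay": 0,"az": 0.95}
    - {"tx": 0,"ty": 0,"tz": 0.4,"ax": 0,"ay": 0,"az": 0.95}
    - {"tx": 0,"ty": 0,"tz": 0.4,"ax": 0,"ay": 0,"az": 0.94}

```text
time_s: 4.1
ee_pos: [0.6104, -0.1454, 0.2748]
eef_rot: [-3.141, -0.0, 1.831]
force: [-0.5, -0.4, 0.2]
grip_width: 0.0004
grip_force: 0.0
```

Run:
```python
from h import *
from station import get_obs
o=get_obs();p=np.load("p.npy")
s,a,R=togo(o,b2w([.118,0,.031],p)[0],1.8335);print(o["time_s"],s.round(3),a.round(3),o["force"],o["grip_width"],o["qpos"])
```

```text
4.1 [-0.019 -0.009  1.495] [-0.008 -0.005 -0.029] [-0.48294776 -0.44235944  0.22367851] 0.00043063057292340966 [-2.92244953e-01  5.95790225e-01  1.41094383e+00 -5.74704790e-06
  1.13563151e+00 -5.52438648e-01]
```

>>> apply_moves:
  increments:
    - {"tx": 0,"ty": 0,"tz": 0.4,"ax": 0,"ay": 0,"az": 0}
    - {"tx": 0,"ty": 0,"tz": 0.4,"ax": 0,"ay": 0,"az": 0}
    - {"tx": 0,"ty": 0,"tz": 0.4,"ax": 0,"ay": 0,"az": 0}
    - {"tx": 0,"ty": 0,"tz": 0.25,"ax": 0,"ay": 0,"az": 0}
    - {"tx": 0,"ty": 0,"tz": 0.1,"ax": 0,"ay": 0,"az": 0}
    - {"tx": 0,"ty": 0,"tz": 0.1,"ax": 0,"ay": 0,"az": 0}
    - {"tx": 0,"ty": 0,"tz": 0.1,"ax": 0,"ay": 0,"az": 0}
    - {"tx": 0,"ty": 0,"tz": 0.05,"ax": 0,"ay": 0,"az": 0}
    - {"tx": 0,"ty": 0,"tz": 0,"ax": 0,"ay": 0,"az": 0}
    - {"tx": 0,"ty": 0,"tz": 0,"ax": 0,"ay": 0,"az": 0}
    - {"tx": 0,"ty": 0,"tz": 0,"ax": 0,"ay": 0,"az": 0}

```text
time_s: 5.48
ee_pos: [0.6108, -0.1465, 0.2235]
eef_rot: [3.139, 0.003, 1.834]
force: [-1.5, -8.1, 10.3]
grip_width: 0.0003
grip_force: 5.5
```

```bash
cat > look.py <<'E'
import sys
from h import *
from station import get_obs,camera
p=np.load("p.npy");o=get_obs();c=camera("top");s=camera("scene")
pickle.dump((o,c,s),open(f"{sys.argv[1]}.pkl","wb"))
a=view(c,p)
x=s["pixels"][130:250,220:390,::-1]; x=cv2.resize(x,(522,368),interpolation=cv2.INTER_CUBIC)
cv2.imwrite(f"pics/{sys.argv[1]}.png",np.vstack([a,x[:294]]) if 0 else cv2.resize(np.vstack([a,x[:,:a.shape[1]]]),None,fx=.88,fy=.88))
for n,X in(("far",.118),("ch",-.118)):
    q,r,_=togo(o,b2w([X,0,.031],p)[0],p[2]+np.pi);print(n,q.round(3),r.round(3))
print(o["time_s"],o["force"].round(1))
E
python3 look.py a1
```

```text
far [ 0.021 -0.014 -0.218] [0.027 0.039 0.002]
ch [ 7.888 -0.013 -0.245] [0.027 0.039 0.002]
5.475 [-1.5 -8.1 10.3]
```

View pics/a1.png

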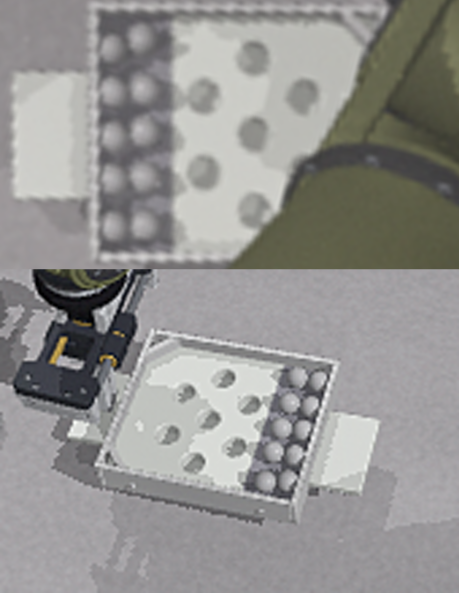

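Top shows all ten balls still in the channel and the pockets empty, and the scene view shows the far end tipped about 5°. I'll press further and follow the tab outward.

>>> apply_moves:
  increments:
    - {"tx": -0.06,"ty": 0,"tz": 0.05,"ax": 0,"ay": 0,"az": 0}
    - {"tx": -0.06,"ty": 0,"tz": 0.05,"ax": 0,"ay": 0,"az": 0}
    - {"tx": -0.03,"ty": 0,"tz": 0.03,"ax": 0,"ay": 0,"az": 0}
    - {"tx": 0,"ty": 0,"tz": 0,"ax": 0,"ay": 0,"az": 0}
    - {"tx": 0,"ty": 0,"tz": 0,"ax": 0,"ay": 0,"az": 0}
    - {"tx": 0,"ty": 0,"tz": 0,"ax": 0,"ay": 0,"az": 0}
    - {"tx": 0,"ty": 0,"tz": 0,"ax": 0,"ay": 0,"az": 0}
    - {"tx": 0,"ty": 0,"tz": 0,"ax": 0,"ay": 0,"az": 0}

```text
time_s: 6.58
ee_pos: [0.6118, -0.1496, 0.2186]
eef_rot: [3.14, 0.0, 1.834]
force: [-0.9, 2.4, 5.5]
grip_width: 0.0007
grip_force: 2.4
```

```bash
cat > cnt.py <<'E'
import sys
from h import *
PK=[(-20,-24),(-20,24),(12,-48),(12,0),(12,48),(44,-24),(44,24)]
def tilt(P,th):  # th deg >0: far end down
    P=np.array(P,float);s=38. if th>0 else -38.
    t=np.radians(abs(th))*np.sign(th);c,S=np.cos(t),np.sin(t);x=P[:,0]-s
    return np.c_[s+c*x+S*P[:,2],P[:,1],-S*x+c*P[:,2]]
def fit_tilt(img,c,p): # match rim edges: bright rim template score by gradient along rim top
    g=cv2.GaussianBlur(cv2.cvtColor(img,cv2.COLOR_RGB2GRAY).astype(np.float32),(0,0),.8);m=np.hypot(cv2.Sobel(g,5,1,0),cv2.Sobel(g,5,0,1))
    L=[]
    for a,b in[((-93,80),(93,80)),((93,80),(93,-80)),((93,-80),(-93,-80)),((-93,-80),(-93,80))]:
        for t in np.linspace(.05,.95,30):L.append([a[0]+t*(b[0]-a[0]),a[1]+t*(b[1]-a[1]),55])
    best=max(((cv2.remap(m,proj(b2w(tilt(L,th)/1000,q),c).astype(np.float32)[:,0],proj(b2w(tilt(L,th)/1000,q),c).astype(np.float32)[:,1],1).mean(),th,dx,dy) for th in np.arange(-13,13.1,1) for dx in(-4,-2,0,2,4) for dy in(-4,-2,0,2,4) for q in[(p[0]+dx/1000,p[1]+dy/1000,p[2])]))
    return best
if __name__=="__main__":
    p=np.load("p.npy");o,c,s=pickle.load(open(sys.argv[1]+".pkl","rb"))
    b=fit_tilt(s["pixels"],s,p);print("tilt",b)
    q=(p[0]+b[2]/1000,p[1]+b[3]/1000,p[2]);w=np.array([(-100,85),(100,85),(100,-85),(-100,-85)],float);k=2.5
    src=proj(b2w(tilt(np.c_[w,np.full(4,40)],b[1])/1000,q),s).astype(np.float32)
    I=cv2.warpPerspective(s["pixels"][...,::-1],cv2.getPerspectiveTransform(src,np.float32((w*[1,-1]+[100,85])*k)),(500,425),flags=2)
    cv2.imwrite(f"pics/{sys.argv[1]}r.png",I);g=cv2.cvtColor(I,cv2.COLOR_BGR2GRAY)
    for i,(x,y) in enumerate(PK):
        u,v=int((x+100)*k),int((85-y)*k);P=g[v-20:v+20,u-20:u+20];print(i,"mean",int(P.mean()),"min",P.min())
E
python3 look.py a2; python3 cnt.py a1;python3 cnt.py a2; ls pics
```

```text
far [ 0.131 -0.02  -0.381] [0.013 0.004 0.006]
ch [ 7.997 -0.016 -0.384] [0.013 0.004 0.006]
6.575 [-0.9  2.4  5.5]
tilt (np.float32(148.28693), np.float64(9.0), 2, 4)
0 mean 166 min 97
1 mean 162 min 101
2 mean 163 min 103
3 mean 161 min 102
4 mean 158 min 95
5 mean 159 min 94
6 mean 160 min 95
tilt (np.float32(151.96875), np.float64(13.0), 2, 4)
0 mean 142 min 86
1 mean 125 min 92
2 mean 145 min 80
3 mean 160 min 78
4 mean 153 min 91
5 mean 159 min 95
6 mean 159 min 103
a1.png
a1r.png
a2.png
a2r.png
crop0.png
scene0.png
top0.png
```

View pics/a2r.png

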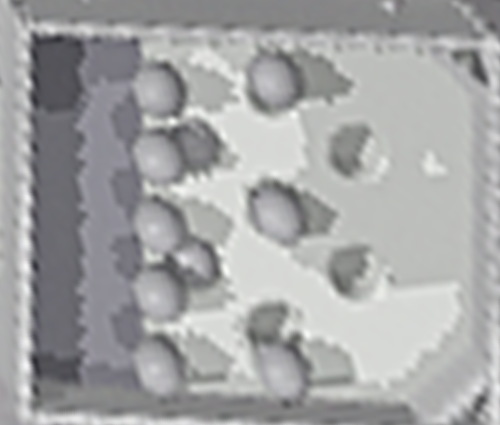

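Balls are leaving the channel and rolling along the field, with none seated yet. I'll let them run.

>>> apply_moves:
  increments:
    - {"tx": 0,"ty": 0,"tz": 0,"ax": 0,"ay": 0,"az": 0}
    - {"tx": 0,"ty": 0,"tz": 0,"ax": 0,"ay": 0,"az": 0}
    - {"tx": 0,"ty": 0,"tz": 0,"ax": 0,"ay": 0,"az": 0}
    - {"tx": 0,"ty": 0,"tz": 0,"ax": 0,"ay": 0,"az": 0}
    - {"tx": 0,"ty": 0,"tz": 0,"ax": 0,"ay": 0,"az": 0}
    - {"tx": 0,"ty": 0,"tz": 0,"ax": 0,"ay": 0,"az": 0}
    - {"tx": 0,"ty": 0,"tz": 0,"ax": 0,"ay": 0,"az": 0}
    - {"tx": 0,"ty": 0,"tz": 0,"ax": 0,"ay": 0,"az": 0}

```text
time_s: 7.68
ee_pos: [0.6116, -0.1498, 0.2177]
eef_rot: [3.142, 0.0, 1.834]
force: [2.7, -0.7, 3.2]
grip_width: 0.0004
grip_force: 1.6
```

```bash
python3 look.py a3; python3 cnt.py a3
```

```text
far [ 0.135 -0.013 -0.409] [0.001 0.002 0.002]
ch [ 8.002 -0.011 -0.41 ] [0.001 0.002 0.002]
7.675 [ 2.7 -0.7  3.2]
tilt (np.float32(150.22816), np.float64(13.0), 4, 4)
0 mean 158 min 84
1 mean 158 min 78
2 mean 161 min 105
3 mean 152 min 74
4 mean 151 min 73
5 mean 150 min 68
6 mean 159 min 102
```

View pics/a3r.png

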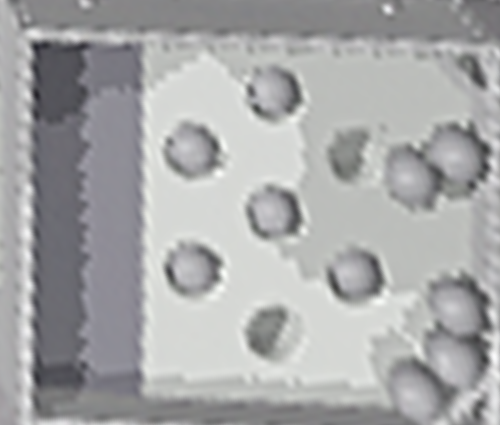

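Pockets 0, 1, 3, 4 and 5 are filled. Pocket 2 at px (275,332) and pocket 6 at (350,155) are empty, and five spares lie at the far rim. Next I'll release slowly and tip the other way.

>>> apply_moves:
  increments:
    - {"tx": 0.02,"ty": 0,"tz": -0.06,"ax": 0,"ay": 0,"az": 0}
    - {"tx": 0.02,"ty": 0,"tz": -0.06,"ax": 0,"ay": 0,"az": 0}
    - {"tx": 0.02,"ty": 0,"tz": -0.06,"ax": 0,"ay": 0,"az": 0}
    - {"tx": 0.02,"ty": 0,"tz": -0.06,"ax": 0,"ay": 0,"az": 0}
    - {"tx": 0.02,"ty": 0,"tz": -0.06,"ax": 0,"ay": 0,"az": 0}
    - {"tx": 0.02,"ty": 0,"tz": -0.06,"ax": 0,"ay": 0,"az": 0}
    - {"tx": 0.01,"ty": 0,"tz": -0.06,"ax": 0,"ay": 0,"az": 0}
    - {"tx": 0,"ty": 0,"tz": -0.1,"ax": 0,"ay": 0,"az": 0}
    - {"tx": 0,"ty": 0,"tz": -0.8,"ax": 0,"ay": 0,"az": 0}
    - {"tx": 0,"ty": 0,"tz": -0.9,"ax": 0,"ay": 0,"az": 0}
    - {"tx": 0.5,"ty": 0,"tz": -0.1,"ax": 0,"ay": 0,"az": 0}
    - {"tx": 1,"ty": 0,"tz": 0,"ax": 0,"ay": 0,"az": 0}

```text
time_s: 9.28
ee_pos: [0.5982, -0.1018, 0.2862]
eef_rot: [-3.14, -0.001, 1.833]
force: [0.5, -0.1, -0.3]
grip_width: 0.0004
grip_force: 0.0
```

```bash
python3 look.py a4; python3 cnt.py a4
```

```text
far [-1.529  0.005  1.872] [-0.015 -0.01  -0.009]
ch [ 6.338e+00 -1.000e-03  1.879e+00] [-0.015 -0.01  -0.009]
9.275 [ 0.5 -0.1 -0.3]
tilt (np.float32(167.84909), np.float64(5.0), 2, 4)
0 mean 167 min 89
1 mean 151 min 69
2 mean 164 min 107
3 mean 161 min 87
4 mean 148 min 74
5 mean 159 min 74
6 mean 162 min 93
```

>>> apply_moves:
  increments:
    - {"tx": 1,"ty": 0,"tz": 0,"ax": 0,"ay": 0,"az": 0}
    - {"tx": 1,"ty": 0,"tz": 0,"ax": 0,"ay": 0,"az": 0}
    - {"tx": 1,"ty": 0,"tz": 0,"ax": 0,"ay": 0,"az": 0}
    - {"tx": 1,"ty": 0,"tz": 0,"ax": 0,"ay": 0,"az": 0}
    - {"tx": 1,"ty": 0,"tz": 0,"ax": 0,"ay": 0,"az": 0}
    - {"tx": 1,"ty": 0,"tz": 0,"ax": 0,"ay": 0,"az": 0}
    - {"tx": 0.34,"ty": 0,"tz": 0.4,"ax": 0,"ay": 0,"az": 0}
    - {"tx": 0,"ty": 0,"tz": 0.7,"ax": 0,"ay": 0,"az": 0}
    - {"tx": 0,"ty": 0,"tz": 0.6,"ax": 0,"ay": 0,"az": 0}
    - {"tx": 0.01,"ty": 0,"tz": 0.15,"ax": 0,"ay": 0,"az": 0}
    - {"tx": 0.02,"ty": 0,"tz": 0.08,"ax": 0,"ay": 0,"az": 0}
    - {"tx": 0.04,"ty": 0,"tz": 0.08,"ax": 0,"ay": 0,"az": 0}

```text
time_s: 10.88
ee_pos: [0.5492, 0.0825, 0.2276]
eef_rot: [3.141, 0.001, 1.833]
force: [-2.2, -4.6, 6.9]
grip_width: 0.0005
grip_force: 3.4
```

>>> apply_moves:
  increments:
    - {"tx": 0.02,"ty": 0,"tz": 0.05,"ax": 0,"ay": 0,"az": 0}
    - {"tx": 0,"ty": 0,"tz": 0,"ax": 0,"ay": 0,"az": 0}
    - {"tx": 0,"ty": 0,"tz": 0,"ax": 0,"ay": 0,"az": 0}
    - {"tx": 0,"ty": 0,"tz": 0,"ax": 0,"ay": 0,"az": 0}
    - {"tx": 0,"ty": 0,"tz": 0,"ax": 0,"ay": 0,"az": 0}
    - {"tx": 0,"ty": 0,"tz": 0,"ax": 0,"ay": 0,"az": 0}

```text
time_s: 11.62
ee_pos: [0.549, 0.0831, 0.2263]
eef_rot: [3.141, 0.001, 1.833]
force: [-2.6, -3.5, 6.4]
grip_width: 0.0003
grip_force: 3.2
```

```bash
python3 look.py a5; python3 cnt.py a5
```

```text
far [-7.904 -0.012 -0.118] [ 0.007  0.01  -0.003]
ch [-0.037 -0.014 -0.124] [ 0.007  0.01  -0.003]
11.625 [-2.6 -3.5  6.4]
tilt (np.float32(144.17409), np.float64(-5.0), 4, 2)
0 mean 117 min 88
1 mean 143 min 76
2 mean 131 min 96
3 mean 118 min 82
4 mean 117 min 77
5 mean 115 min 84
6 mean 146 min 106
```

View pics/a5r.png

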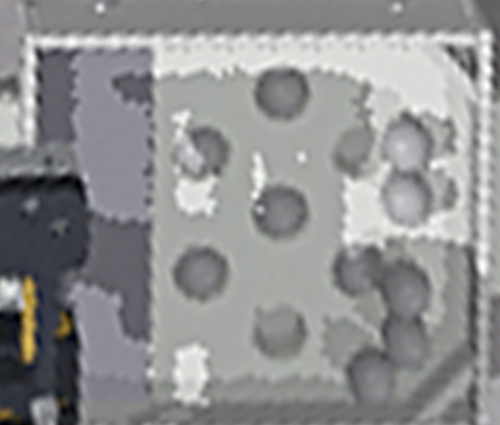

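Five balls are moving back slowly from the far side. Pockets 2 at (280,332) and 6 at (352,150) are still empty. I'll let them roll.

>>> apply_moves:
  increments:
    - {"tx": 0,"ty": 0,"tz": 0,"ax": 0,"ay": 0,"az": 0}
    - {"tx": 0,"ty": 0,"tz": 0,"ax": 0,"ay": 0,"az": 0}
    - {"tx": 0,"ty": 0,"tz": 0,"ax": 0,"ay": 0,"az": 0}
    - {"tx": 0,"ty": 0,"tz": 0,"ax": 0,"ay": 0,"az": 0}
    - {"tx": 0,"ty": 0,"tz": 0,"ax": 0,"ay": 0,"az": 0}
    - {"tx": 0,"ty": 0,"tz": 0,"ax": 0,"ay": 0,"az": 0}
    - {"tx": 0,"ty": 0,"tz": 0,"ax": 0,"ay": 0,"az": 0}
    - {"tx": 0,"ty": 0,"tz": 0,"ax": 0,"ay": 0,"az": 0}

```text
time_s: 12.72
ee_pos: [0.549, 0.0831, 0.2262]
eef_rot: [3.141, 0.001, 1.833]
force: [-1.6, -3.4, 6.3]
grip_width: 0.0006
grip_force: 3.0
```

```bash
cat >> cnt.py <<'E'
    C=cv2.HoughCircles(cv2.medianBlur(g,5),cv2.HOUGH_GRADIENT,1.2,36,param1=90,param2=16,minRadius=20,maxRadius=31)
    print("circles x,y,r,bright:",sorted([(int(u/k-100),int(85-v/k),int(r/k),int(g[int(v),int(u)])) for u,v,r in C[0] if 0<v<425 and 0<u<500]) if C is not None else 0)
E
python3 look.py a6; for i in a3 a5 a6; do python3 cnt.py $i|grep -v mean; done; python3 cnt.py a6
```

```text
far [-7.905 -0.013 -0.119] [ 0.008  0.009 -0.002]
ch [-0.038 -0.015 -0.126] [ 0.008  0.009 -0.002]
12.725 [-1.6 -3.4  6.3]
tilt (np.float32(150.22816), np.float64(13.0), 4, 4)
circles x,y,r,bright: [(-78, -64, 8, 80), (-23, -22, 11, 190), (-23, 24, 11, 191), (8, -48, 9, 125), (9, 0, 11, 189), (9, 47, 11, 178), (42, -25, 11, 186), (69, 11, 9, 159), (84, -38, 9, 183), (85, 20, 8, 180), (89, 55, 11, 87), (90, 79, 12, 121)]
tilt (np.float32(144.17409), np.float64(-5.0), 4, 2)
circles x,y,r,bright: [(-81, 54, 11, 101), (-73, -16, 8, 59), (-73, 7, 8, 65), (-30, 47, 8, 166), (-20, -23, 11, 137), (-19, 10, 11, 230), (-17, 24, 9, 121), (11, 0, 11, 135), (12, -47, 10, 142), (13, 47, 10, 140), (41, 24, 9, 147), (44, -23, 11, 130), (60, -31, 12, 127), (62, 5, 10, 188), (62, 27, 10, 183), (79, -2, 8, 212), (82, 57, 10, 232)]
tilt (np.float32(144.44786), np.float64(-5.0), 4, 2)
circles x,y,r,bright: [(-77, 55, 8, 99), (-47, 62, 8, 137), (-30, 47, 8, 166), (-21, 24, 11, 146), (-20, -23, 11, 135), (12, 0, 10, 132), (12, 48, 11, 140), (13, -19, 11, 119), (27, -44, 9, 126), (44, 23, 11, 193), (45, -22, 12, 116), (57, -30, 10, 131)]
tilt (np.float32(144.44786), np.float64(-5.0), 4, 2)
0 mean 117 min 87
1 mean 142 min 76
2 mean 115 min 86
3 mean 115 min 58
4 mean 116 min 78
5 mean 111 min 83
6 mean 140 min 80
circles x,y,r,bright: [(-77, 55, 8, 99), (-47, 62, 8, 137), (-30, 47, 8, 166), (-21, 24, 11, 146), (-20, -23, 11, 135), (12, 0, 10, 132), (12, 48, 11, 140), (13, -19, 11, 119), (27, -44, 9, 126), (44, 23, 11, 193), (45, -22, 12, 116), (57, -30, 10, 131)]
```

View pics/a6r.png

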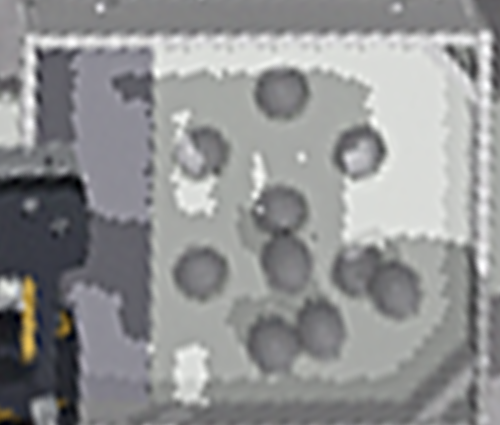

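Pocket 6 at (360,152) is now filled. A ball at (272,343) is at or passing over pocket 2, and three spares sit at (287,265), (320,328) and (395,290). I'll tip further.

>>> apply_moves:
  increments:
    - {"tx": 0.03,"ty": 0,"tz": 0.06,"ax": 0,"ay": 0,"az": 0}
    - {"tx": 0.03,"ty": 0,"tz": 0.06,"ax": 0,"ay": 0,"az": 0}
    - {"tx": 0.02,"ty": 0,"tz": 0.04,"ax": 0,"ay": 0,"az": 0}
    - {"tx": 0,"ty": 0,"tz": 0,"ax": 0,"ay": 0,"az": 0}
    - {"tx": 0,"ty": 0,"tz": 0,"ax": 0,"ay": 0,"az": 0}
    - {"tx": 0,"ty": 0,"tz": 0,"ax": 0,"ay": 0,"az": 0}
    - {"tx": 0,"ty": 0,"tz": 0,"ax": 0,"ay": 0,"az": 0}
    - {"tx": 0,"ty": 0,"tz": 0,"ax": 0,"ay": 0,"az": 0}

```text
time_s: 13.82
ee_pos: [0.5486, 0.0855, 0.2215]
eef_rot: [3.14, 0.001, 1.833]
force: [0.1, -2.8, 6.6]
grip_width: 0.0005
grip_force: 2.4
```

```bash
python3 look.py a7;python3 cnt.py a7
```

```text
far [-7.985 -0.019 -0.276] [ 0.018  0.01  -0.003]
ch [-0.118 -0.02  -0.283] [ 0.018  0.01  -0.003]
13.825 [ 0.1 -2.8  6.6]
tilt (np.float32(144.27348), np.float64(-8.0), 4, 2)
0 mean 118 min 85
1 mean 131 min 84
2 mean 117 min 87
3 mean 118 min 88
4 mean 117 min 84
5 mean 107 min 69
6 mean 157 min 81
circles x,y,r,bright: [(-83, -43, 9, 54), (-20, -24, 11, 134), (-19, 23, 11, 129), (11, -47, 10, 135), (12, 0, 10, 131), (12, 47, 10, 134), (42, 24, 11, 198), (43, -25, 9, 115), (57, -31, 10, 132)]
```

>>> apply_moves:
  increments:
    - {"tx": 0.03,"ty": 0,"tz": 0.08,"ax": 0,"ay": 0,"az": 0}
    - {"tx": 0.03,"ty": 0,"tz": 0.06,"ax": 0,"ay": 0,"az": 0}
    - {"tx": 0,"ty": 0,"tz": 0,"ax": 0,"ay": 0,"az": 0}
    - {"tx": 0,"ty": 0,"tz": 0,"ax": 0,"ay": 0,"az": 0}
    - {"tx": -0.02,"ty": 0,"tz": -0.16,"ax": 0,"ay": 0,"az": 0}
    - {"tx": 0.02,"ty": 0,"tz": 0.16,"ax": 0,"ay": 0,"az": 0}
    - {"tx": -0.02,"ty": 0,"tz": -0.16,"ax": 0,"ay": 0,"az": 0}
    - {"tx": 0.02,"ty": 0,"tz": 0.16,"ax": 0,"ay": 0,"az": 0}
    - {"tx": 0,"ty": 0,"tz": 0,"ax": 0,"ay": 0,"az": 0}
    - {"tx": 0,"ty": 0,"tz": 0,"ax": 0,"ay": 0,"az": 0}
    - {"tx": 0,"ty": 0,"tz": 0,"ax": 0,"ay": 0,"az": 0}

```text
time_s: 15.3
ee_pos: [0.5476, 0.088, 0.2171]
eef_rot: [3.142, -0.0, 1.834]
force: [-1.4, 2.6, 6.7]
grip_width: 0.0005
grip_force: 3.1
```

```bash
python3 look.py a8;python3 cnt.py a8
```

```text
far [-8.074 -0.015 -0.432] [ 0.001 -0.005  0.004]
ch [-0.207 -0.012 -0.429] [ 0.001 -0.005  0.004]
15.3 [-1.4  2.6  6.7]
tilt (np.float32(143.67807), np.float64(-11.0), 4, 2)
0 mean 117 min 82
1 mean 117 min 69
2 mean 117 min 85
3 mean 117 min 80
4 mean 117 min 81
5 mean 107 min 78
6 mean 159 min 77
circles x,y,r,bright: [(-78, 10, 9, 64), (-60, -55, 10, 110), (-20, -23, 10, 134), (-19, 23, 10, 131), (10, -48, 11, 134), (12, 0, 10, 130), (13, 47, 11, 131), (43, -24, 10, 117), (43, 23, 10, 192), (86, 65, 8, 187)]
```

>>> apply_moves:
  increments:
    - {"tx": 0,"ty": 0,"tz": 0,"ax": 0,"ay": 0,"az": 0}
    - {"tx": 0,"ty": 0,"tz": 0,"ax": 0,"ay": 0,"az": 0}
    - {"tx": 0,"ty": 0,"tz": 0,"ax": 0,"ay": 0,"az": 0}
    - {"tx": -0.02,"ty": 0,"tz": -0.05,"ax": 0,"ay": 0,"az": 0}
    - {"tx": -0.02,"ty": 0,"tz": -0.05,"ax": 0,"ay": 0,"az": 0}
    - {"tx": -0.02,"ty": 0,"tz": -0.05,"ax": 0,"ay": 0,"az": 0}
    - {"tx": -0.02,"ty": 0,"tz": -0.05,"ax": 0,"ay": 0,"az": 0}
    - {"tx": -0.02,"ty": 0,"tz": -0.05,"ax": 0,"ay": 0,"az": 0}
    - {"tx": -0.02,"ty": 0,"tz": -0.05,"ax": 0,"ay": 0,"az": 0}
    - {"tx": -0.02,"ty": 0,"tz": -0.05,"ax": 0,"ay": 0,"az": 0}
    - {"tx": -0.02,"ty": 0,"tz": -0.05,"ax": 0,"ay": 0,"az": 0}
    - {"tx": -0.02,"ty": 0,"tz": -0.05,"ax": 0,"ay": 0,"az": 0}

```text
time_s: 16.9
ee_pos: [0.549, 0.083, 0.2307]
eef_rot: [-3.142, -0.001, 1.834]
force: [0.8, 0.3, 1.2]
grip_width: 0.0009
grip_force: 0.0
```

>>> apply_moves:
  increments:
    - {"tx": 0,"ty": 0,"tz": -0.05,"ax": 0,"ay": 0,"az": 0}
    - {"tx": 0,"ty": 0,"tz": -0.05,"ax": 0,"ay": 0,"az": 0}
    - {"tx": 0,"ty": 0,"tz": -0.1,"ax": 0,"ay": 0,"az": 0}
    - {"tx": 0,"ty": 0,"tz": -0.5,"ax": 0,"ay": 0,"az": 0}
    - {"tx": 0.5,"ty": 0,"tz": -1,"ax": 0,"ay": 0,"az": 0}
    - {"tx": 1,"ty": 0,"tz": -1,"ax": 0,"ay": 0,"az": 0}
    - {"tx": 1,"ty": 0,"tz": -1,"ax": 0,"ay": 0,"az": 0}
    - {"tx": 1,"ty": 0,"tz": -0.5,"ax": 0,"ay": 0,"az": 0}
    - {"tx": 1,"ty": 0,"tz": 0,"ax": 0,"ay": 0,"az": 0}
    - {"tx": 1,"ty": 0,"tz": 0,"ax": 0,"ay": 0,"az": 0}

```text
time_s: 18.15
ee_pos: [0.5057, 0.2428, 0.3574]
eef_rot: [3.14, -0.0, 1.834]
force: [0.7, 0.8, -0.4]
grip_width: 0.0005
grip_force: 0.0
```

```bash
python3 look.py a9;python3 cnt.py a9
```

```text
far [-1.342e+01 -1.100e-02  4.245e+00] [ 0.014 -0.001  0.003]
ch [-5.553 -0.009  4.246] [ 0.014 -0.001  0.003]
18.15 [ 0.7  0.8 -0.4]
tilt (np.float32(154.90007), np.float64(5.0), 2, 4)
0 mean 130 min 95
1 mean 148 min 74
2 mean 144 min 76
3 mean 120 min 91
4 mean 155 min 69
5 mean 149 min 68
6 mean 152 min 63
circles x,y,r,bright: [(-53, -21, 9, 140), (-23, 27, 11, 180), (-21, -20, 9, 131), (8, -45, 10, 189), (9, 0, 11, 134), (9, 49, 11, 185), (39, -24, 9, 194), (41, 24, 11, 184), (55, -31, 11, 181), (83, 56, 11, 149)]
```

View pics/a9.png

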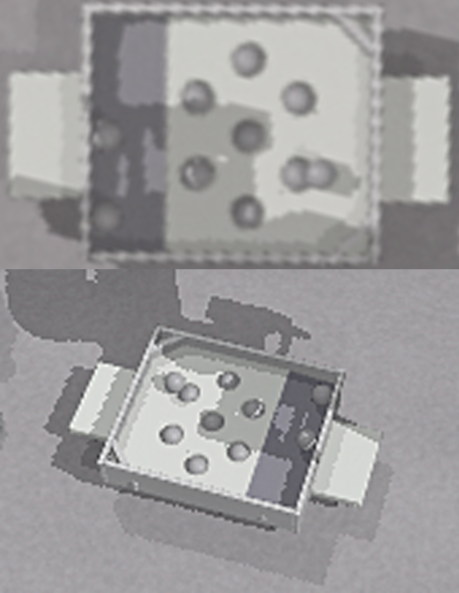

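All seven pockets are filled and two spares are in the channel. One spare is still stuck behind pocket 5's ball, at (320,172) in the top half. I'll rock gently to the far side, staying under 6° so the channel balls stay put, and then tip back briskly.

>>> apply_moves:
  increments:
    - {"tx": -1,"ty": 0,"tz": 0,"ax": 0,"ay": 0,"az": 0}
    - {"tx": -1,"ty": 0,"tz": 0.2,"ax": 0,"ay": 0,"az": 0}
    - {"tx": -1,"ty": 0,"tz": 0.2,"ax": 0,"ay": 0,"az": 0}
    - {"tx": -1,"ty": 0,"tz": 0.2,"ax": 0,"ay": 0,"az": 0}
    - {"tx": -1,"ty": 0,"tz": 0.2,"ax": 0,"ay": 0,"az": 0}
    - {"tx": -1,"ty": 0,"tz": 0.2,"ax": 0,"ay": 0,"az": 0}
    - {"tx": -1,"ty": 0,"tz": 0.2,"ax": 0,"ay": 0,"az": 0}
    - {"tx": -1,"ty": 0,"tz": 0.2,"ax": 0,"ay": 0,"az": 0}
    - {"tx": -1,"ty": 0,"tz": 0.2,"ax": 0,"ay": 0,"az": 0}
    - {"tx": -1,"ty": 0,"tz": 0.2,"ax": 0,"ay": 0,"az": 0}
    - {"tx": -1,"ty": 0,"tz": 0.2,"ax": 0,"ay": 0,"az": 0}
    - {"tx": -1,"ty": 0,"tz": 0.2,"ax": 0,"ay": 0,"az": 0}

```text
time_s: 19.75
ee_pos: [0.5997, -0.1076, 0.2906]
eef_rot: [3.141, 0.0, 1.833]
force: [0.3, -0.0, -0.2]
grip_width: 0.0003
grip_force: 0.0
```

>>> apply_moves:
  increments:
    - {"tx": -0.7,"ty": 0,"tz": 0.2,"ax": 0,"ay": 0,"az": 0}
    - {"tx": -0.7,"ty": 0,"tz": 0.2,"ax": 0,"ay": 0,"az": 0}
    - {"tx": 0,"ty": 0,"tz": 0.8,"ax": 0,"ay": 0,"az": 0}
    - {"tx": 0,"ty": 0,"tz": 0.7,"ax": 0,"ay": 0,"az": 0}
    - {"tx": 0,"ty": 0,"tz": 0.15,"ax": 0,"ay": 0,"az": 0}
    - {"tx": -0.04,"ty": 0,"tz": 0.1,"ax": 0,"ay": 0,"az": 0}
    - {"tx": -0.04,"ty": 0,"tz": 0.1,"ax": 0,"ay": 0,"az": 0}
    - {"tx": 0,"ty": 0,"tz": 0,"ax": 0,"ay": 0,"az": 0}
    - {"tx": 0,"ty": 0,"tz": 0,"ax": 0,"ay": 0,"az": 0}
    - {"tx": 0,"ty": 0,"tz": 0,"ax": 0,"ay": 0,"az": 0}
    - {"tx": 0,"ty": 0,"tz": 0,"ax": 0,"ay": 0,"az": 0}
    - {"tx": 0,"ty": 0,"tz": 0,"ax": 0,"ay": 0,"az": 0}

```text
time_s: 21.25
ee_pos: [0.6114, -0.1487, 0.2227]
eef_rot: [3.141, 0.0, 1.834]
force: [-0.0, -0.9, 5.1]
grip_width: 0.0004
grip_force: 2.5
```

```bash
python3 look.py b1;python3 cnt.py b1
```

```text
far [ 0.096 -0.015 -0.242] [0.006 0.005 0.002]
ch [ 7.962 -0.013 -0.245] [0.006 0.005 0.002]
21.25 [-0.  -0.9  5.1]
tilt (np.float32(151.3547), np.float64(10.0), 2, 4)
0 mean 167 min 74
1 mean 163 min 77
2 mean 162 min 82
3 mean 154 min 72
4 mean 155 min 76
5 mean 150 min 70
6 mean 152 min 76
circles x,y,r,bright: [(-81, -50, 10, 194), (-79, 57, 10, 85), (-77, 0, 10, 176), (-23, -20, 10, 191), (-22, 26, 10, 188), (8, 1, 11, 186), (9, -45, 11, 189), (9, 49, 11, 189), (41, -23, 12, 184), (42, 24, 11, 187), (85, -35, 11, 166)]
```

>>> apply_moves:
  increments:
    - {"tx": 0.02,"ty": 0,"tz": -0.08,"ax": 0,"ay": 0,"az": 0}
    - {"tx": 0.02,"ty": 0,"tz": -0.08,"ax": 0,"ay": 0,"az": 0}
    - {"tx": 0.02,"ty": 0,"tz": -0.08,"ax": 0,"ay": 0,"az": 0}
    - {"tx": 0.02,"ty": 0,"tz": -0.1,"ax": 0,"ay": 0,"az": 0}
    - {"tx": 0,"ty": 0,"tz": -0.8,"ax": 0,"ay": 0,"az": 0}
    - {"tx": 0,"ty": 0,"tz": -0.9,"ax": 0,"ay": 0,"az": 0}
    - {"tx": 1,"ty": 0,"tz": 0,"ax": 0,"ay": 0,"az": 0}
    - {"tx": 1,"ty": 0,"tz": 0,"ax": 0,"ay": 0,"az": 0}
    - {"tx": 1,"ty": 0,"tz": 0,"ax": 0,"ay": 0,"az": 0}
    - {"tx": 1,"ty": 0,"tz": 0,"ax": 0,"ay": 0,"az": 0}
    - {"tx": 1,"ty": 0,"tz": 0,"ax": 0,"ay": 0,"az": 0}
    - {"tx": 1,"ty": 0,"tz": 0,"ax": 0,"ay": 0,"az": 0}

```text
time_s: 22.85
ee_pos: [0.5634, 0.0283, 0.2835]
eef_rot: [-3.141, 0.0, 1.834]
force: [-0.5, 0.2, 0.7]
grip_width: 0.0003
grip_force: 0.0
```

>>> apply_moves:
  increments:
    - {"tx": 1,"ty": 0,"tz": 0,"ax": 0,"ay": 0,"az": 0}
    - {"tx": 0.9,"ty": 0,"tz": 0.1,"ax": 0,"ay": 0,"az": 0}
    - {"tx": 0,"ty": 0,"tz": 0.8,"ax": 0,"ay": 0,"az": 0}
    - {"tx": 0,"ty": 0,"tz": 0.8,"ax": 0,"ay": 0,"az": 0}
    - {"tx": 0.1,"ty": 0,"tz": 0.22,"ax": 0,"ay": 0,"az": 0}
    - {"tx": 0.1,"ty": 0,"tz": 0.2,"ax": 0,"ay": 0,"az": 0}
    - {"tx": 0,"ty": 0,"tz": 0,"ax": 0,"ay": 0,"az": 0}
    - {"tx": 0,"ty": 0,"tz": 0,"ax": 0,"ay": 0,"az": 0}
    - {"tx": 0,"ty": 0,"tz": 0,"ax": 0,"ay": 0,"az": 0}
    - {"tx": 0,"ty": 0,"tz": 0,"ax": 0,"ay": 0,"az": 0}
    - {"tx": 0,"ty": 0,"tz": 0,"ax": 0,"ay": 0,"az": 0}
    - {"tx": 0,"ty": 0,"tz": 0,"ax": 0,"ay": 0,"az": 0}

```text
time_s: 24.35
ee_pos: [0.5477, 0.0882, 0.2211]
eef_rot: [3.141, 0.0, 1.834]
force: [-1.5, -1.9, 4.0]
grip_width: 0.0004
grip_force: 2.5
```

```bash
python3 look.py b2;python3 cnt.py b2
```

```text
far [-8.082 -0.016 -0.292] [0.011 0.004 0.001]
ch [-0.215 -0.015 -0.295] [0.011 0.004 0.001]
24.35 [-1.5 -1.9  4. ]
tilt (np.float32(143.43015), np.float64(-8.0), 4, 2)
0 mean 118 min 85
1 mean 123 min 81
2 mean 118 min 93
3 mean 117 min 86
4 mean 117 min 81
5 mean 107 min 83
6 mean 159 min 86
circles x,y,r,bright: [(-78, 57, 8, 100), (-62, 56, 10, 144), (-30, 9, 8, 219), (-28, 47, 12, 166), (-20, -24, 11, 133), (-18, 23, 10, 130), (11, -47, 11, 136), (12, 0, 11, 135), (12, 48, 11, 135), (43, -23, 11, 121), (43, 23, 10, 188), (59, -32, 11, 135), (87, 62, 11, 119)]
```

>>> apply_moves:
  increments:
    - {"tx": 0,"ty": 0,"tz": 0.14,"ax": 0,"ay": 0,"az": 0}
    - {"tx": 0,"ty": 0,"tz": -0.35,"ax": 0,"ay": 0,"az": 0}
    - {"tx": 0,"ty": 0,"tz": 0.35,"ax": 0,"ay": 0,"az": 0}
    - {"tx": 0,"ty": 0,"tz": -0.35,"ax": 0,"ay": 0,"az": 0}
    - {"tx": 0,"ty": 0,"tz": 0.35,"ax": 0,"ay": 0,"az": 0}
    - {"tx": 0,"ty": 0,"tz": -0.35,"ax": 0,"ay": 0,"az": 0}
    - {"tx": 0,"ty": 0,"tz": 0.35,"ax": 0,"ay": 0,"az": 0}
    - {"tx": 0,"ty": 0,"tz": 0,"ax": 0,"ay": 0,"az": 0}
    - {"tx": 0,"ty": 0,"tz": 0,"ax": 0,"ay": 0,"az": 0}
    - {"tx": 0,"ty": 0,"tz": 0,"ax": 0,"ay": 0,"az": 0}
    - {"tx": 0,"ty": 0,"tz": 0,"ax": 0,"ay": 0,"az": 0}

```text
time_s: 25.82
ee_pos: [0.548, 0.0885, 0.2178]
eef_rot: [3.139, 0.0, 1.834]
force: [0.0, 3.1, 6.0]
grip_width: 0.0005
grip_force: 3.1
```

```bash
python3 look.py b3;python3 cnt.py b3
```

```text
far [-8.086 -0.027 -0.404] [0.027 0.003 0.002]
ch [-0.22  -0.026 -0.406] [0.027 0.003 0.002]
25.825 [0.  3.1 6. ]
tilt (np.float32(135.2666), np.float64(-8.0), 2, 0)
0 mean 123 min 94
1 mean 119 min 75
2 mean 124 min 82
3 mean 120 min 80
4 mean 117 min 86
5 mean 122 min 88
6 mean 158 min 68
circles x,y,r,bright: [(-98, 41, 10, 205), (-83, -74, 9, 71), (-73, -49, 9, 107), (-22, -21, 10, 133), (-20, 25, 10, 128), (7, -48, 9, 128), (8, -33, 10, 127), (9, 0, 10, 130), (11, 48, 11, 133), (40, -24, 9, 133), (41, 22, 10, 195)]
```

>>> apply_moves:
  increments:
    - {"tx": 0,"ty": 0,"tz": 0,"ax": 0,"ay": 0,"az": 0}
    - {"tx": 0,"ty": 0,"tz": 0,"ax": 0,"ay": 0,"az": 0}
    - {"tx": 0,"ty": 0,"tz": 0,"ax": 0,"ay": 0,"az": 0}
    - {"tx": 0,"ty": 0,"tz": 0,"ax": 0,"ay": 0,"az": 0}
    - {"tx": 0,"ty": 0,"tz": 0,"ax": 0,"ay": 0,"az": 0}
    - {"tx": 0,"ty": 0,"tz": 0,"ax": 0,"ay": 0,"az": 0}

```text
time_s: 26.68
ee_pos: [0.548, 0.0885, 0.2178]
eef_rot: [3.139, 0.0, 1.834]
force: [-0.6, 2.4, 5.6]
grip_width: 0.0004
grip_force: 2.9
```

```bash
python3 look.py b4;python3 cnt.py b4
```

```text
far [-8.086 -0.027 -0.406] [0.026 0.002 0.002]
ch [-0.22  -0.026 -0.408] [0.026 0.002 0.002]
26.675 [-0.6  2.4  5.6]
tilt (np.float32(135.51048), np.float64(-8.0), 2, 0)
0 mean 124 min 95
1 mean 120 min 74
2 mean 124 min 87
3 mean 120 min 90
4 mean 117 min 86
5 mean 122 min 88
6 mean 158 min 61
circles x,y,r,bright: [(-99, 41, 11, 205), (-85, -41, 10, 55), (-84, -75, 10, 147), (-55, 61, 11, 122), (-23, -22, 11, 133), (-21, 25, 11, 130), (7, -47, 10, 134), (9, 0, 10, 131), (12, 49, 10, 134), (41, 22, 10, 194), (42, -24, 11, 130)]
```

>>> apply_moves:
  increments:
    - {"tx": 0,"ty": 0,"tz": 0,"ax": 0,"ay": 0,"az": 0}
    - {"tx": 0,"ty": 0,"tz": 0,"ax": 0,"ay": 0,"az": 0}
    - {"tx": -0.02,"ty": 0,"tz": -0.05,"ax": 0,"ay": 0,"az": 0}
    - {"tx": -0.02,"ty": 0,"tz": -0.05,"ax": 0,"ay": 0,"az": 0}
    - {"tx": -0.02,"ty": 0,"tz": -0.05,"ax": 0,"ay": 0,"az": 0}
    - {"tx": -0.02,"ty": 0,"tz": -0.05,"ax": 0,"ay": 0,"az": 0}
    - {"tx": -0.02,"ty": 0,"tz": -0.05,"ax": 0,"ay": 0,"az": 0}
    - {"tx": -0.02,"ty": 0,"tz": -0.05,"ax": 0,"ay": 0,"az": 0}
    - {"tx": -0.02,"ty": 0,"tz": -0.05,"ax": 0,"ay": 0,"az": 0}
    - {"tx": -0.02,"ty": 0,"tz": -0.05,"ax": 0,"ay": 0,"az": 0}
    - {"tx": -0.02,"ty": 0,"tz": -0.05,"ax": 0,"ay": 0,"az": 0}
    - {"tx": 0,"ty": 0,"tz": -0.05,"ax": 0,"ay": 0,"az": 0}

```text
time_s: 28.28
ee_pos: [0.5489, 0.083, 0.2316]
eef_rot: [3.142, 0.0, 1.834]
force: [-0.5, 0.8, -0.3]
grip_width: 0.0004
grip_force: 0.0
```

>>> apply_moves:
  increments:
    - {"tx": 0,"ty": 0,"tz": -0.05,"ax": 0,"ay": 0,"az": 0}
    - {"tx": 0,"ty": 0,"tz": -0.1,"ax": 0,"ay": 0,"az": 0}
    - {"tx": 0,"ty": 0,"tz": -0.5,"ax": 0,"ay": 0,"az": 0}
    - {"tx": 0.5,"ty": 0,"tz": -1,"ax": 0,"ay": 0,"az": 0}
    - {"tx": 1,"ty": 0,"tz": -1,"ax": 0,"ay": 0,"az": 0}
    - {"tx": 1,"ty": 0,"tz": -1,"ax": 0,"ay": 0,"az": 0}
    - {"tx": 1,"ty": 0,"tz": -0.5,"ax": 0,"ay": 0,"az": 0}
    - {"tx": 1,"ty": 0,"tz": 0,"ax": 0,"ay": 0,"az": 0}
    - {"tx": 1,"ty": 0,"tz": 0,"ax": 0,"ay": 0,"az": 0}
    - {"tx": 0,"ty": 0,"tz": 0,"ax": 0,"ay": 0,"az": 0}
    - {"tx": 0,"ty": 0,"tz": 0,"ax": 0,"ay": 0,"az": 0}

```text
time_s: 29.65
ee_pos: [0.5061, 0.2419, 0.3559]
eef_rot: [3.141, 0.0, 1.834]
force: [0.1, 0.4, -0.7]
grip_width: 0.0006
grip_force: 0.0
```

```bash
python3 look.py b5;python3 cnt.py b5
```

```text
far [-1.3388e+01 -1.3000e-02  4.1990e+00] [0.004 0.002 0.003]
ch [-5.522 -0.011  4.198] [0.004 0.002 0.003]
29.65 [ 0.1  0.4 -0.7]
tilt (np.float32(128.0284), np.float64(-5.0), 4, 2)
0 mean 128 min 71
1 mean 163 min 76
2 mean 121 min 72
3 mean 118 min 85
4 mean 174 min 93
5 mean 156 min 79
6 mean 165 min 92
circles x,y,r,bright: [(-81, -67, 8, 84), (-78, -7, 8, 166), (-73, 17, 12, 195), (-17, -23, 10, 120), (-15, 24, 10, 177), (12, -46, 10, 133), (14, 0, 11, 134), (15, 48, 10, 189), (42, -24, 9, 186), (45, 24, 10, 189)]
```

View pics/b5.png

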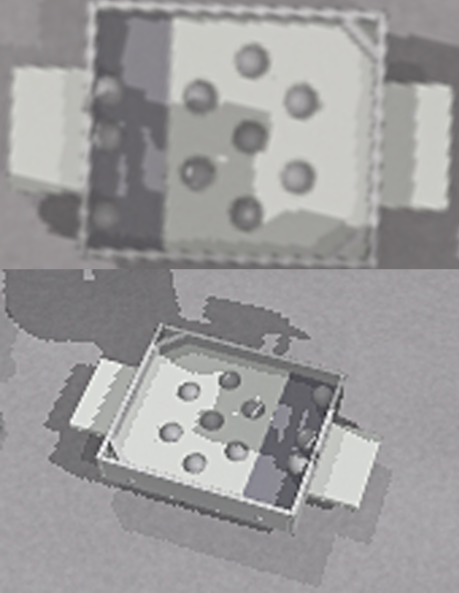

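All seven pockets hold a ball, three spares are in the channel at (107,90), (107,135) and (105,213), and the board is level with the arm clear. I'm handing in.

```bash
python3 -c "
from station import hand_in
print(hand_in())"
```

```text
the job is handed in; nothing more can be done
None
```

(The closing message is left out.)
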